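# Shake frozen sweet potato cubes from a scoop over a freezing tray

## Task

Take the scoop of frozen sweet potato cubes from its slanted rest and, holding it low over the blue tray, shake out all eight cubes so that they are spread evenly along the tray, at least two in each third of its length and none on top of another. Then put the empty scoop back home in its rest, mouth up as it was, and let go. Do not touch the food with the gripper, throw it or spill any, and leave the tray and the other things on the table where they are.

Things in the scene. Friction and masses are not known exactly. Their poses are not given: they have to be found in the camera images.
- scoop: stainless scoop, open-topped trough 176 long, 76 wide, about 0.3 kg, holding the eight cubes. Origin: middle of its underside. Local -x points out of the open mouth (edge at x = -88), +x to the back wall (to x = +88), z up. Floor and walls 3 thick; 70 between the side walls; back and sides 45 high, sides 25 high from x = -22 to the mouth. Above it a black handle bar (see scoop_grip)
- scoop_grip (a point): where to grip the scoop, about its centre of mass: local (12, 0, 88), on the axis of the black handle bar, which runs along scoop x from -34 to +74, 22 wide (y), 24 high, its rods at both ends. Pinch across y, fingers along scoop -z. 31 mm are free between bar and side walls
- scoop_mouth (a point): middle of the scoop's open mouth edge, local (-88, 0, 1.5). Cubes shaken out with it 85 above the table land some 30 to 45 ahead of it
- scoop_heel (a point): foot of the scoop's back wall, local (88, 0, 1.5)
- rest: fixed dark steel scoop rest, base 185 x 110. Origin: on the table under the middle of its seat. The seat plate slopes 0.42 rad (24 degrees), rising to local -x, where the scoop's mouth points; its middle is 45 above the table. Side lips 90 apart, 16 high; heel stop 19 high, 3 behind a seated scoop's heel. Scoop seated: its origin at local (0, 0, 45), mouth up
- rest_mouth (a point): where the scoop's mouth point (point scoop_mouth) lies when the scoop is home in the rest
- rest_heel (a point): where the scoop's heel point (point scoop_heel) lies when the scoop is home in the rest
- tray: loose blue plastic freezing tray, 0.5 kg, 178 wide (local x) by 316 long (local y) over its flat rim, 40 deep. Origin: centre of its underside. Floor 4 thick, walls 4 thick; inside 158 by 288
- cube0: frozen sweet potato cube, orange, one side purple, 24 x 24 x 22 mm, 13 g, origin at its centre. Slides on the scoop's floor once that slopes mouth-down more than 26 to 36 degrees (slipperiness varies), at less when shaken; it hardly rolls
- cube1: frozen sweet potato cube, as cube0
- cube2: frozen sweet potato cube, as cube0
- cube3: frozen sweet potato cube, as cube0
- cube4: frozen sweet potato cube, as cube0
- cube5: frozen sweet potato cube, as cube0
- cube6: frozen sweet potato cube, as cube0
- cube7: frozen sweet potato cube, as cube0
- jar_a: lidded steel sample jar, 66 across, 64 high, origin under its centre; leave alone
- jar_b: lidded steel sample jar, as jar_a; leave alone
- spatula: spatula lying on the table, 260 long, origin under its middle; leave alone
There are look-alikes about, which are no part of the job. Leave any orange look-alike of the rest alone.

How it is judged (in metres and radians):
On the way, in this order (a step that is already met when the one before it is completed fails the run):
1. the scoop is lifted clear of its rest with all eight cubes in it (distance between scoop_heel and rest_heel above 0.05 m and distance between scoop_mouth and rest_mouth above 0.05 m and contact force between scoop and rest below 0.1 N and x of cube0 in the frame of scoop between -0.09 and 0.09 m and y of cube0 in the frame of scoop between -0.036 and 0.036 m and z of cube0 in the frame of scoop between 0 and 0.06 m and x of cube1 in the frame of scoop between -0.09 and 0.09 m and y of cube1 in the frame of scoop between -0.036 and 0.036 m and z of cube1 in the frame of scoop between 0 and 0.06 m and x of cube2 in the frame of scoop between -0.09 and 0.09 m and y of cube2 in the frame of scoop between -0.036 and 0.036 m and z of cube2 in the frame of scoop between 0 and 0.06 m and x of cube3 in the frame of scoop between -0.09 and 0.09 m and y of cube3 in the frame of scoop between -0.036 and 0.036 m and z of cube3 in the frame of scoop between 0 and 0.06 m and x of cube4 in the frame of scoop between -0.09 and 0.09 m and y of cube4 in the frame of scoop between -0.036 and 0.036 m and z of cube4 in the frame of scoop between 0 and 0.06 m and x of cube5 in the frame of scoop between -0.09 and 0.09 m and y of cube5 in the frame of scoop between -0.036 and 0.036 m and z of cube5 in the frame of scoop between 0 and 0.06 m and x of cube6 in the frame of scoop between -0.09 and 0.09 m and y of cube6 in the frame of scoop between -0.036 and 0.036 m and z of cube6 in the frame of scoop between 0 and 0.06 m and x of cube7 in the frame of scoop between -0.09 and 0.09 m and y of cube7 in the frame of scoop between -0.036 and 0.036 m and z of cube7 in the frame of scoop between 0 and 0.06 m), for 0.1 s.
2. all eight cubes are in the tray, with the scoop still off its rest (x of cube0 in the frame of tray between -0.081 and 0.081 m and y of cube0 in the frame of tray between -0.146 and 0.146 m and z of cube0 in the frame of tray between -0.005 and 0.033 m and x of cube1 in the frame of tray between -0.081 and 0.081 m and y of cube1 in the frame of tray between -0.146 and 0.146 m and z of cube1 in the frame of tray between -0.005 and 0.033 m and x of cube2 in the frame of tray between -0.081 and 0.081 m and y of cube2 in the frame of tray between -0.146 and 0.146 m and z of cube2 in the frame of tray between -0.005 and 0.033 m and x of cube3 in the frame of tray between -0.081 and 0.081 m and y of cube3 in the frame of tray between -0.146 and 0.146 m and z of cube3 in the frame of tray between -0.005 and 0.033 m and x of cube4 in the frame of tray between -0.081 and 0.081 m and y of cube4 in the frame of tray between -0.146 and 0.146 m and z of cube4 in the frame of tray between -0.005 and 0.033 m and x of cube5 in the frame of tray between -0.081 and 0.081 m and y of cube5 in the frame of tray between -0.146 and 0.146 m and z of cube5 in the frame of tray between -0.005 and 0.033 m and x of cube6 in the frame of tray between -0.081 and 0.081 m and y of cube6 in the frame of tray between -0.146 and 0.146 m and z of cube6 in the frame of tray between -0.005 and 0.033 m and x of cube7 in the frame of tray between -0.081 and 0.081 m and y of cube7 in the frame of tray between -0.146 and 0.146 m and z of cube7 in the frame of tray between -0.005 and 0.033 m and distance between scoop_heel and rest_heel above 0.05 m), for 0.1 s.
At the end, for the whole second after the job is handed in: all eight cubes lie still in the tray in one layer (centres under 33 mm above its underside), at least two in each third of its length (split 48 mm either side of the middle); the scoop lies let go and still in its rest, mouth and heel points within 20 mm of home (x of cube0 in the frame of tray between -0.081 and 0.081 m and y of cube0 in the frame of tray between -0.146 and 0.146 m and z of cube0 in the frame of tray between -0.005 and 0.033 m and x of cube1 in the frame of tray between -0.081 and 0.081 m and y of cube1 in the frame of tray between -0.146 and 0.146 m and z of cube1 in the frame of tray between -0.005 and 0.033 m and x of cube2 in the frame of tray between -0.081 and 0.081 m and y of cube2 in the frame of tray between -0.146 and 0.146 m and z of cube2 in the frame of tray between -0.005 and 0.033 m and x of cube3 in the frame of tray between -0.081 and 0.081 m and y of cube3 in the frame of tray between -0.146 and 0.146 m and z of cube3 in the frame of tray between -0.005 and 0.033 m and x of cube4 in the frame of tray between -0.081 and 0.081 m and y of cube4 in the frame of tray between -0.146 and 0.146 m and z of cube4 in the frame of tray between -0.005 and 0.033 m and x of cube5 in the frame of tray between -0.081 and 0.081 m and y of cube5 in the frame of tray between -0.146 and 0.146 m and z of cube5 in the frame of tray between -0.005 and 0.033 m and x of cube6 in the frame of tray between -0.081 and 0.081 m and y of cube6 in the frame of tray between -0.146 and 0.146 m and z of cube6 in the frame of tray between -0.005 and 0.033 m and x of cube7 in the frame of tray between -0.081 and 0.081 m and y of cube7 in the frame of tray between -0.146 and 0.146 m and z of cube7 in the frame of tray between -0.005 and 0.033 m and ((y of cube0 in the frame of tray below -0.048 m and (y of cube1 in the frame of tray below -0.048 m or y of cube2 in the frame of tray below -0.048 m or y of cube3 in the frame of tray below -0.048 m or y of cube4 in the frame of tray below -0.048 m or y of cube5 in the frame of tray below -0.048 m or y of cube6 in the frame of tray below -0.048 m or y of cube7 in the frame of tray below -0.048 m)) or (y of cube1 in the frame of tray below -0.048 m and (y of cube2 in the frame of tray below -0.048 m or y of cube3 in the frame of tray below -0.048 m or y of cube4 in the frame of tray below -0.048 m or y of cube5 in the frame of tray below -0.048 m or y of cube6 in the frame of tray below -0.048 m or y of cube7 in the frame of tray below -0.048 m)) or (y of cube2 in the frame of tray below -0.048 m and (y of cube3 in the frame of tray below -0.048 m or y of cube4 in the frame of tray below -0.048 m or y of cube5 in the frame of tray below -0.048 m or y of cube6 in the frame of tray below -0.048 m or y of cube7 in the frame of tray below -0.048 m)) or (y of cube3 in the frame of tray below -0.048 m and (y of cube4 in the frame of tray below -0.048 m or y of cube5 in the frame of tray below -0.048 m or y of cube6 in the frame of tray below -0.048 m or y of cube7 in the frame of tray below -0.048 m)) or (y of cube4 in the frame of tray below -0.048 m and (y of cube5 in the frame of tray below -0.048 m or y of cube6 in the frame of tray below -0.048 m or y of cube7 in the frame of tray below -0.048 m)) or (y of cube5 in the frame of tray below -0.048 m and (y of cube6 in the frame of tray below -0.048 m or y of cube7 in the frame of tray below -0.048 m)) or (y of cube6 in the frame of tray below -0.048 m and y of cube7 in the frame of tray below -0.048 m)) and ((y of cube0 in the frame of tray between -0.048 and 0.048 m and (y of cube1 in the frame of tray between -0.048 and 0.048 m or y of cube2 in the frame of tray between -0.048 and 0.048 m or y of cube3 in the frame of tray between -0.048 and 0.048 m or y of cube4 in the frame of tray between -0.048 and 0.048 m or y of cube5 in the frame of tray between -0.048 and 0.048 m or y of cube6 in the frame of tray between -0.048 and 0.048 m or y of cube7 in the frame of tray between -0.048 and 0.048 m)) or (y of cube1 in the frame of tray between -0.048 and 0.048 m and (y of cube2 in the frame of tray between -0.048 and 0.048 m or y of cube3 in the frame of tray between -0.048 and 0.048 m or y of cube4 in the frame of tray between -0.048 and 0.048 m or y of cube5 in the frame of tray between -0.048 and 0.048 m or y of cube6 in the frame of tray between -0.048 and 0.048 m or y of cube7 in the frame of tray between -0.048 and 0.048 m)) or (y of cube2 in the frame of tray between -0.048 and 0.048 m and (y of cube3 in the frame of tray between -0.048 and 0.048 m or y of cube4 in the frame of tray between -0.048 and 0.048 m or y of cube5 in the frame of tray between -0.048 and 0.048 m or y of cube6 in the frame of tray between -0.048 and 0.048 m or y of cube7 in the frame of tray between -0.048 and 0.048 m)) or (y of cube3 in the frame of tray between -0.048 and 0.048 m and (y of cube4 in the frame of tray between -0.048 and 0.048 m or y of cube5 in the frame of tray between -0.048 and 0.048 m or y of cube6 in the frame of tray between -0.048 and 0.048 m or y of cube7 in the frame of tray between -0.048 and 0.048 m)) or (y of cube4 in the frame of tray between -0.048 and 0.048 m and (y of cube5 in the frame of tray between -0.048 and 0.048 m or y of cube6 in the frame of tray between -0.048 and 0.048 m or y of cube7 in the frame of tray between -0.048 and 0.048 m)) or (y of cube5 in the frame of tray between -0.048 and 0.048 m and (y of cube6 in the frame of tray between -0.048 and 0.048 m or y of cube7 in the frame of tray between -0.048 and 0.048 m)) or (y of cube6 in the frame of tray between -0.048 and 0.048 m and y of cube7 in the frame of tray between -0.048 and 0.048 m)) and ((y of cube0 in the frame of tray above 0.048 m and (y of cube1 in the frame of tray above 0.048 m or y of cube2 in the frame of tray above 0.048 m or y of cube3 in the frame of tray above 0.048 m or y of cube4 in the frame of tray above 0.048 m or y of cube5 in the frame of tray above 0.048 m or y of cube6 in the frame of tray above 0.048 m or y of cube7 in the frame of tray above 0.048 m)) or (y of cube1 in the frame of tray above 0.048 m and (y of cube2 in the frame of tray above 0.048 m or y of cube3 in the frame of tray above 0.048 m or y of cube4 in the frame of tray above 0.048 m or y of cube5 in the frame of tray above 0.048 m or y of cube6 in the frame of tray above 0.048 m or y of cube7 in the frame of tray above 0.048 m)) or (y of cube2 in the frame of tray above 0.048 m and (y of cube3 in the frame of tray above 0.048 m or y of cube4 in the frame of tray above 0.048 m or y of cube5 in the frame of tray above 0.048 m or y of cube6 in the frame of tray above 0.048 m or y of cube7 in the frame of tray above 0.048 m)) or (y of cube3 in the frame of tray above 0.048 m and (y of cube4 in the frame of tray above 0.048 m or y of cube5 in the frame of tray above 0.048 m or y of cube6 in the frame of tray above 0.048 m or y of cube7 in the frame of tray above 0.048 m)) or (y of cube4 in the frame of tray above 0.048 m and (y of cube5 in the frame of tray above 0.048 m or y of cube6 in the frame of tray above 0.048 m or y of cube7 in the frame of tray above 0.048 m)) or (y of cube5 in the frame of tray above 0.048 m and (y of cube6 in the frame of tray above 0.048 m or y of cube7 in the frame of tray above 0.048 m)) or (y of cube6 in the frame of tray above 0.048 m and y of cube7 in the frame of tray above 0.048 m)) and linear speed of each of cube0, cube1, cube2, cube3, cube4, cube5, cube6, cube7, scoop below 0.02 m/s and distance between scoop_mouth and rest_mouth below 0.02 m and distance between scoop_heel and rest_heel below 0.02 m and contact force between the fingers and scoop below 0.1 N); the robot touches nothing.
It fails at once if the gripper touches a cube (contact force between the fingers and cube0 above 0.3 N or contact force between the fingers and cube1 above 0.3 N or contact force between the fingers and cube2 above 0.3 N or contact force between the fingers and cube3 above 0.3 N or contact force between the fingers and cube4 above 0.3 N or contact force between the fingers and cube5 above 0.3 N or contact force between the fingers and cube6 above 0.3 N or contact force between the fingers and cube7 above 0.3 N).
It fails at once if a cube is thrown or dropped from high up (faster than 1.9 m/s, a fall of some 180 mm) (linear speed of any of cube0, cube1, cube2, cube3, cube4, cube5, cube6, cube7 above 1.9 m/s).
It fails at once if the tray is pushed more than 30 mm (distance of tray from where it was at the start of the episode above 0.03 m).
It fails at once if a sample jar or the spatula is moved more than 25 mm (distance of any of jar_a, jar_b, spatula from where it was at the start of the episode above 0.025 m).
It also fails if it takes over 72 s, if anything falls off the work surface, if the arm or the gripper's body presses on something with over 40 N, if the wrist force passes 120 N, or if a joint passes its speed limit or range.

## Robot

A 6-joint arm with a two-finger parallel gripper is mounted at the origin on the work surface. World frame = base frame: x ahead of the robot, y to its left, z up, the work surface at z = 0. Lengths are in mm, angles in rad, forces in N, time in s.
With the tool pointing down it reaches from about 350 to 775 mm from the base axis. Payload 7.3 kg.
Tool frame: the origin (TCP) lies midway between the tips of the shut fingers; the grasp point (between the pads) lies 19 mm behind it; z points along the fingers, y is the direction in which the jaws open and shut (so a half turn about z gives the same grasp; the last joint's range is limited). The gripper opens to 92 mm and grips with 3 to 60 N. Pads are 19 mm wide; open, the fingers measure 130 mm over their backs; the gripper's body (75 mm by 190 mm) begins 47 mm behind the grasp point.
Start: joints at [1.187, 0.342, 1.524, -0, 1.275, -0.146], TCP at [123.655, 510.249, 226.741] pointing down, gripper open.
Joint ranges: [-2.53, 2.53], [-0.77, 2.02], [0.04, 2.7], [-1, 4.14], [0.28, 2.66], [-3.11, 3.11]. Speed limits (rad/s): [2.57, 2.57, 3.14, 3.14, 3.14, 3.14].

## Interface

Orientations are given as [roll, pitch, yaw] about the fixed x, y, z axes, in that order (R = Rz(yaw) Ry(pitch) Rx(roll)).
In Python, from plant import sensors, imaging, ticket gives the robot as it stands. The module is installed in compiled form; this text tells all that it offers.
- The arm moves only by the tool arm_command, never from a script. Its argument "increments" is one flat list of numbers, 5 for each row, row after row: the closure, from 0 (fully open) to 1 (shut), then the shift along the tool's x, y, z in mm, then the turn about the tool's z in degrees. In form: [hand, dx, dy, dz, spin, hand, dx, dy, dz, spin, ...]. A call has 1 to 20 rows; each row is the pose to reach, as a shift and turn from the pose commanded when the call began, along the tool's axes at that moment; what a row does not reach only later rows make up. A row lasts 1/8 s, in which the tool goes at most 62.5 mm and 10.7 degrees, less where a joint would pass 70% of its speed; a pose out of reach is approached as far as the arm can. A call with a gripper value outside its range is refused whole. The fingers move at their own pace and stop on an object; the grip force is fixed at half the most. Time passes only in rows, so rows that repeat a pose let the fingers close. It gives the time, the measured TCP pose, the force and the opening at its end, in the units of the state.
- sensors.get_obs(): the state, without advancing time (a new reading comes with each control period).
- imaging.capture(name): name is "side" or "top" or "wrist"; returns the picture (400x640x3 uint8, blue, green, red); there is no depth.
- imaging.calibration(name): a dict with "fx", "fy", "cx", "cy" (pixels), "world_to_cam" (4x4, takes a point from world to camera coordinates); the wrist camera has in their place "hand_eye" (4x4, takes a point from camera to tool coordinates, whose origin is the TCP and whose axes are the flange's). Camera axes: x right, y down, z forward; pixel columns grow to the right and rows downward; lengths in mm; the calibration is good to about 2 mm. A picture is of the moment at which its call begins: read the wrist's pose just before it. calibration takes no time and is no camera call.
- ticket.close_job(): hands the job in, once; it reports no verdict.
The state is a dict: "time": time; "joint_positions": joint angles; "dq": joint speeds; "tau": joint torques, N m; "tool_pos": TCP position; "tcp_rot": TCP orientation; "contact_force": force on the tool from outside, world axes, zero at the start; "moment": the same for the moment, N m; "grip_width": finger opening in mm.
Only numpy, scipy, OpenCV 4.12 (cv2) and the standard library are available. Lean on these libraries where they do the work, as an engineer would, in place of code of your own. Each camera call takes 0.05 s, during which the arm holds its last target. There are 200 camera calls.

## Working session

There is one attempt and no reset: what is moved stays moved. The work goes in short steps, Python scripts to look and compute and a tool call to move; the robot and the scene stay as the last step left them, time stands still between calls to the robot, and variables do not carry over. Pictures are saved under pics/ and viewed, about 8 in all and at most 12, crops included, and the job is handed in when it is done.

Besides the shell and the picture viewer there is one more tool, called by a JSON object that holds its "api" and its "payload". arm_command: Moves the arm, as the interface text tells. Its arguments: {"type":"object","properties":{"increments":{"type":"array","items":{"type":"number"}}},"required":["increments"]}

```bash
mkdir -p pics
python3 - <<'E'
from plant import sensors, imaging
import cv2,numpy as np
o=sensors.get_obs()
for k,v in o.items(): print(k,np.round(v,3))
for n in("side","top"):
    cv2.imwrite(f"pics/{n}0.png",imaging.capture(n))
    c=imaging.calibration(n); print(n,{k:np.round(v,4).tolist() for k,v in c.items()})
print({k:np.round(v,4).tolist() for k,v in imaging.calibration("wrist").items()})
E
```

```text
time 0.0
joint_positions [ 1.187  0.343  1.525  0.     1.275 -0.146]
dq [ 0.     0.001  0.001 -0.001 -0.001  0.001]
tau [ -0.    -43.124 -24.422   0.072   0.056  -0.   ]
tool_pos [123.494 509.853 226.039]
tcp_rot [-3.14  -0.     2.904]
contact_force [-0.098  0.052 -0.738]
moment [ 0.033 -0.03  -0.023]
grip_width 91.873
side {'fx': 383.3928, 'fy': 383.3928, 'cx': 316.8499, 'cy': 200.6968, 'world_to_cam': [[-0.9644, -0.2643, -0.0124, 570.4295], [-0.144, 0.5636, -0.8134, 211.2682], [0.222, -0.7826, -0.5816, 608.4408], [0.0, 0.0, 0.0, 1.0]]}
top {'fx': 460.0157, 'fy': 460.0157, 'cx': 324.1485, 'cy': 197.0475, 'world_to_cam': [[-0.0043, -0.9997, 0.0255, -94.6629], [-0.9891, 0.0005, -0.1474, 620.144], [0.1474, -0.0258, -0.9887, 1022.3164], [0.0, 0.0, 0.0, 1.0]]}
{'fx': 348.9006, 'fy': 348.9006, 'cx': 314.7438, 'cy': 200.4861, 'hand_eye': [[0.0, -0.9521, -0.3057, 83.4703], [1.0, -0.0003, 0.0008, -1.1582], [-0.0008, -0.3057, 0.9521, -157.7442], [0.0, 0.0, 0.0, 1.0]]}
```

View pics/top0.png

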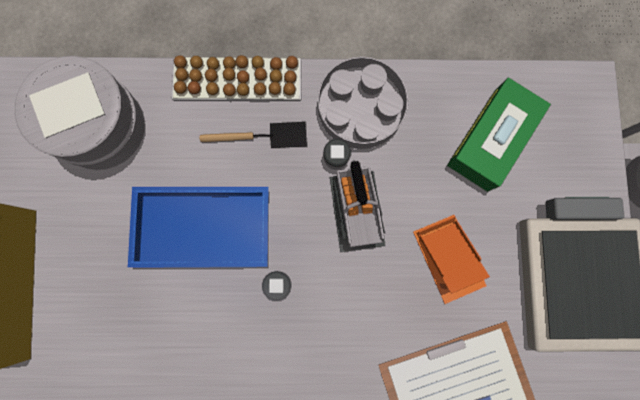

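View pics/side0.png

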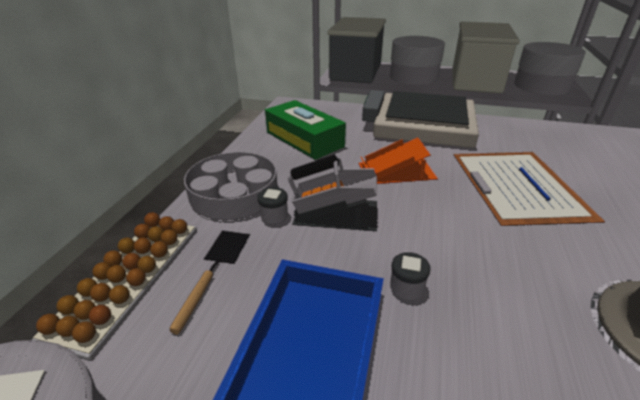

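```bash
cat > h.py <<'E'
import cv2,numpy as np
from plant import sensors, imaging
def ray(n,u,v):
    c=imaging.calibration(n);T=np.linalg.inv(c["world_to_cam"])
    d=T[:3,:3]@[(u-c["cx"])/c["fx"],(v-c["cy"])/c["fy"],1];return T[:3,3],d
def at(n,u,v,z):
    p,d=ray(n,u,v);return p+d*(z-p[2])/d[2]
def proj(n,P):
    c=imaging.calibration(n);P=np.atleast_2d(P);q=P@c["world_to_cam"][:3,:3].T+c["world_to_cam"][:3,3]
    return np.c_[c["fx"]*q[:,0]/q[:,2]+c["cx"],c["fy"]*q[:,1]/q[:,2]+c["cy"]]
E
python3 - <<'E'
from h import *
for p in[(130,187),(268,187),(269,267),(128,268)]: print("tray",at("top",*p,40).round())
for p in[(337,152),(276,286)]: print("jar",at("top",*p,64).round())
print("handle",at("top",356,163,140).round(),at("top",361,203,125).round())
a=cv2.resize(cv2.imread("pics/top0.png")[135:260,310:410],None,fx=4,fy=4,interpolation=2)
b=cv2.resize(cv2.imread("pics/side0.png")[145:245,280:390],None,fx=3.6,fy=3.6,interpolation=2)
im=np.zeros((500,800,3),np.uint8);im[:500,:400]=a;im[:360,402:798]=b[:360,:396]
cv2.imwrite("pics/z.png",im)
E
```

```text
tray [645. 355.  40.]
tray [645.  35.  40.]
tray [460.  30.  40.]
tray [459. 349.  40.]
jar [ 723. -126.   64.]
jar [418.  12.  64.]
handle [ 680. -162.  140.] [ 595. -173.  125.]
```

View pics/z.png

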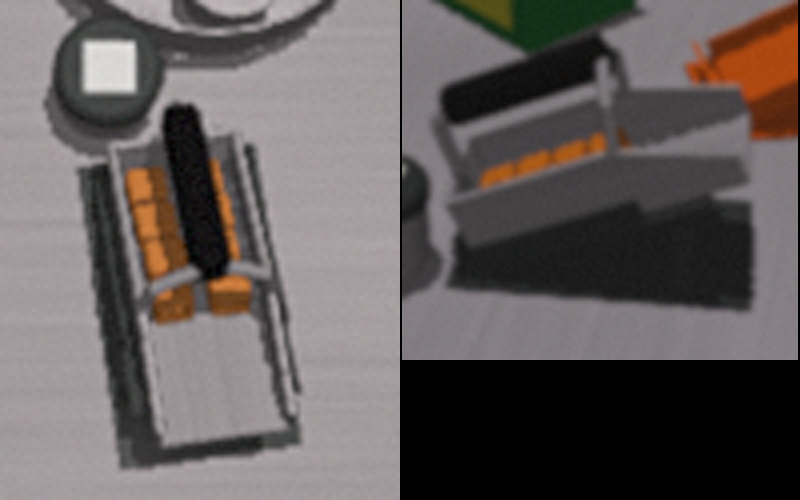

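```bash
cat >> h.py <<'E'
from scipy.spatial.transform import Rotation as Ro
def RT(yaw,pit): # pitch +: mouth (-x) up
    return (Ro.from_euler("z",yaw)*Ro.from_euler("y",pit)).as_matrix()
E
python3 - <<'E'
from h import *
from scipy.optimize import least_squares
t=lambda u,v:(310+u/4-.5,135+v/4-.5)
s=lambda u,v:(280+(u-402)/3.6-.5,145+v/3.6-.5)
F=[("top",t(161,446),(-88,38,0)),("top",t(289,432),(-88,-38,0)),("top",t(180,104),(74,0,100)),("top",t(108,150),(88,38,45)),("top",t(240,133),(88,-38,45)),
("side",s(745,185),(-88,38,0)),("side",s(472,245),(88,38,0)),("side",s(450,207),(88,38,45))]
def f(p,full=0):
    r=[]
    for n,px,l in F: r+=list(proj(n,RT(p[2],p[3])@np.array(l)+[p[0],p[1],p[4]])[0]-px)
    return np.array(r)
for fix in(0,1):
    g=(lambda p:np.r_[f(p),(p[3]-.42)*300,(p[4]-45)/1.]) if fix else f
    S=least_squares(g,[600,-165,0.1,.42,45],loss="soft_l1")
    print(S.x.round(3),f(S.x).reshape(-1,2).round(1).tolist())
    p=S.x
G=RT(p[2],p[3])@[12,0,88]+[p[0],p[1],p[4]]
print("grip",G,"yaw deg",np.degrees(p[2]))
M=RT(p[2],p[3])@[-88,0,1.5]+[p[0],p[1],p[4]];print("mouth",M)
o=sensors.get_obs();R=Ro.from_euler("xyz",o["tcp_rot"]).as_matrix();print(R.round(3), R.T@(G-o["tool_pos"]))
E
```

```text
[ 5.88166e+02 -1.76851e+02  1.27000e-01  4.12000e-01  4.36150e+01] [[-1.1, 0.8], [0.6, -0.2], [0.2, -0.7], [0.6, -1.0], [-0.4, -0.8], [1.9, 0.2], [2.0, 4.5], [-0.8, -0.6]]
[ 5.87822e+02 -1.76359e+02  1.23000e-01  4.20000e-01  4.48020e+01] [[-1.4, 0.8], [0.4, -0.1], [0.2, -0.9], [0.5, -1.0], [-0.4, -0.6], [1.9, -0.3], [2.2, 4.3], [-0.7, -0.7]]
grip [ 634.29555377 -170.59502124  120.26709243] yaw deg 7.070145693120666
mouth [ 508.68321282 -186.17440321   82.04311228]
[[-0.972  0.236 -0.001]
 [ 0.236  0.972 -0.001]
 [ 0.    -0.001 -1.   ]] [-656.71985868 -540.85538931  106.47205057]
```

{"api": "arm_command", "payload": {"increments": [0,-47,-39,0,-2,0,-94,-77,0,-4,0,-141,-116,0,-6,0,-188,-155,0,-8,0,-235,-193,0,-10,0,-282,-232,0,-12,0,-329,-271,0,-14,0,-376,-309,0,-16,0,-423,-348,0,-18,0,-470,-387,0,-20,0,-517,-425,0,-20.7,0,-564,-464,0,-20.7,0,-611,-503,0,-20.7,0,-640,-527,0,-20.7,0,-657,-541,0,-20.7,0,-657,-541,0,-20.7,0,-657,-541,0,-20.7,0,-657,-541,0,-20.7]}}

```text
time: 2.35
tool_pos: [634.4, -169.2, 227.0]
tcp_rot: [3.141, 0.0, -3.017]
contact_force: [0.4, 0.5, -0.8]
grip_width: 91.8
```

```bash
cat >> h.py <<'E'
def wcal(o):
    c=dict(imaging.calibration("wrist"));T=np.eye(4);T[:3,:3]=Ro.from_euler("xyz",o["tcp_rot"]).as_matrix();T[:3,3]=o["tool_pos"]
    c["world_to_cam"]=np.linalg.inv(T@c["hand_eye"]);return c
def projc(c,P):
    P=np.atleast_2d(P);q=P@c["world_to_cam"][:3,:3].T+c["world_to_cam"][:3,3]
    return np.c_[c["fx"]*q[:,0]/q[:,2]+c["cx"],c["fy"]*q[:,1]/q[:,2]+c["cy"]]
SC=np.array([[-88,38,0],[-88,-38,0],[88,38,45],[88,-38,45],[-34,11,100],[-34,-11,100],[74,11,100],[74,-11,100],[-88,38,25],[-88,-38,25]])
E
python3 - <<'E'
from h import *
o=sensors.get_obs();print(o["time"],o["tool_pos"].round(1) if hasattr(o["tool_pos"],"round") else o["tool_pos"],o["tcp_rot"])
im=imaging.capture("wrist").copy();c=wcal(o)
P=SC@RT(.123,.42).T+[587.8,-176.4,45]
for q in projc(c,P): cv2.circle(im,tuple(int(x) for x in q),4,(0,255,0),1)
cv2.imwrite("pics/w1.png",im)
E
```

```text
2.35 [ 634.4 -169.2  227. ] [ 3.14135859e+00  8.64331256e-05 -3.01702364e+00]
```

View pics/w1.png

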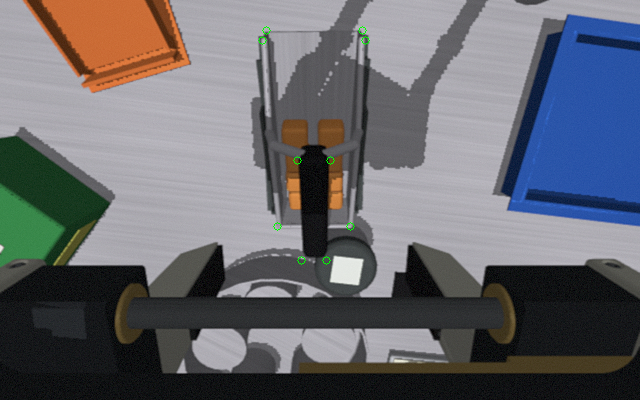

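{"api": "arm_command", "payload": {"increments": [0,0,-1.4,40,0,0,0,-1.4,80,0,0,0,-1.4,110,0,0,0,-1.4,126,0,0,0,-1.4,126,0,0.5,0,-1.4,126,0,0.8,0,-1.4,126,0,1,0,-1.4,126,0,1,0,-1.4,126,0,1,0,-1.4,126,0,1,0,-1.4,126,0]}}

```text
time: 3.78
tool_pos: [634.9, -171.7, 100.7]
tcp_rot: [3.141, 0.0, -3.018]
contact_force: [-0.2, -0.4, 0.3]
grip_width: 36.3
```

{"api": "arm_command", "payload": {"increments": [1,0,0,0,0,1,0,0,0,0,1,0,0,0,0,1,0,0,0,0,1,0,0,0,0,1,0,0,-3,0,1,0,0,-8,0,1,0,0,-15,0,1,0,0,-25,0,1,0,0,-38,0,1,0,0,-52,0,1,0,0,-66,0,1,0,0,-80,0,1,0,0,-92,0,1,0,0,-100,0,1,0,0,-105,0,1,0,0,-105,0]}}

```text
time: 5.9
tool_pos: [635.0, -171.7, 205.8]
tcp_rot: [3.142, 0.0, -3.018]
contact_force: [-0.3, 0.3, -3.9]
grip_width: 22.0
```

Run:
```python
from h import *
o=sensors.get_obs();print(o)
a=imaging.capture("side")[60:240,200:420];b=imaging.capture("top")[90:270,290:410]
im=np.zeros((540,800,3),np.uint8)
a=cv2.resize(a,None,fx=2.2,fy=2.2);b=cv2.resize(b,None,fx=2.6,fy=2.6)
im[:a.shape[0],:a.shape[1]]=a;im[:b.shape[0],488:488+b.shape[1]]=b[:,:312]
cv2.imwrite("pics/l1.png",im)
```

```text
{'time': 5.9, 'joint_positions': array([-3.80539142e-01,  6.06411376e-01,  1.14779584e+00,  1.06179753e-04,
        1.38723082e+00, -2.07490826e+00]), 'dq': array([ 0.00015384,  0.00871201,  0.01274116, -0.00017335, -0.00449495,
        0.00041869]), 'tau': array([ 1.04986524e-02, -6.04292679e+01, -2.72909832e+01, -9.54344356e-02,
        1.78432083e-01,  1.47444143e-04]), 'tool_pos': array([ 634.95116141, -171.68243579,  205.80965372]), 'tcp_rot': array([ 3.14157593e+00,  1.85811448e-04, -3.01803924e+00]), 'contact_force': array([-0.33282351,  0.29512551, -3.85844728]), 'moment': array([ 0.00569307, -0.06246516, -0.0054036 ]), 'grip_width': 21.957540844948245}
```

View pics/l1.png

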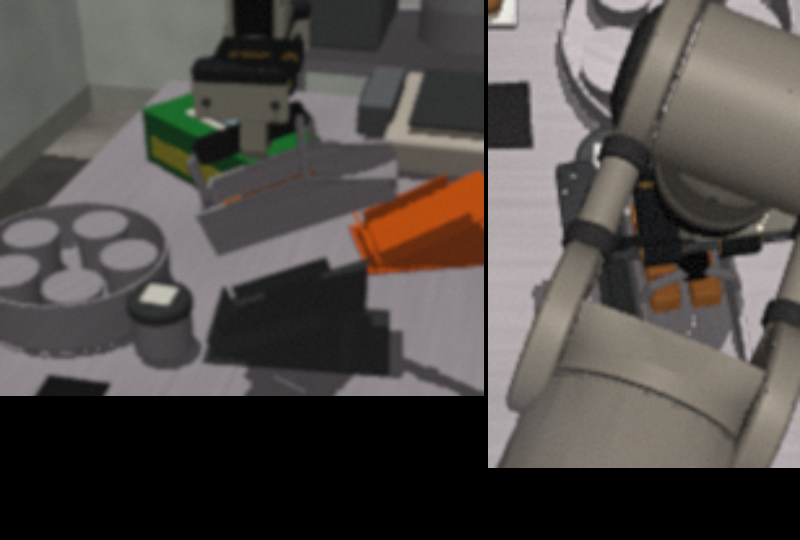

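{"api": "arm_command", "payload": {"increments": [1,6,0,0,0,1,20,0,0,0,1,40,0,0,0,1,62,0,0,0,1,84,0,0,0,1,106,0,0,0,1,126,0,0,0,1,142,0,0,0,1,150,0,8,0,1,152,0,20,0,1,152,0,30,0,1,152,0,36,0,1,160,0,38,0,1,170,0,42,0,1,180,0,46,0,1,188,0,51,0,1,193,0,54,0,1,193,0,54,0]}}

```text
time: 8.25
tool_pos: [443.0, -195.5, 151.6]
tcp_rot: [3.141, -0.0, -3.019]
contact_force: [0.4, -0.4, -4.9]
grip_width: 21.8
```

Run:
```python
from h import *
o=sensors.get_obs();print(o["contact_force"],o["moment"])
a=imaging.capture("side")[60:240,260:480]
cv2.imwrite("pics/l2.png",cv2.resize(a,None,fx=3,fy=3))
```

```text
[ 0.3913317  -0.39651877 -4.88863404] [ 0.05716171 -0.10978889 -0.03198017]
```

View pics/l2.png

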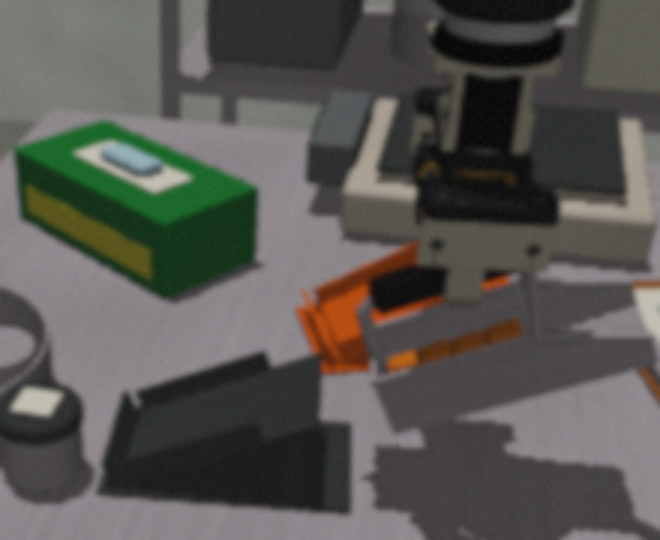

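Run:
```python
from h import *
o=sensors.get_obs();g=np.array(o["tool_pos"])+[0,0,19];yaw=o["tcp_rot"][2]+np.pi
cr=lambda q:((q-[260,60])*3).round().tolist()
for th in(.42,.3,.2,.1,0):
    P=(np.array([[88,38,0],[88,38,45],[-88,38,0],[74,0,88]])-[12,0,88])@RT(yaw,th).T+g;print(th,cr(proj("side",P)),"heelz",P[0,2].round())
for x in(-60,-70,-80,-88,-92):
    P=[[x,y,45-x*np.tan(.42)+h] for y in(45,-45) for h in(0,16)]+[[x,55,0],[-x,55,0]];print(x,cr(proj("side",np.array(P)@RT(.123,0).T+[588,-176.4,0])))
```

```text
0.42 [[394.0, 434.0], [372.0, 383.0], [659.0, 362.0], [371.0, 297.0]] heelz 59.0
0.3 [[375.0, 427.0], [361.0, 374.0], [645.0, 381.0], [368.0, 287.0]] heelz 64.0
0.2 [[361.0, 420.0], [353.0, 365.0], [631.0, 396.0], [367.0, 279.0]] heelz 69.0
0.1 [[347.0, 411.0], [346.0, 356.0], [616.0, 409.0], [366.0, 271.0]] heelz 76.0
0 [[335.0, 402.0], [339.0, 346.0], [600.0, 421.0], [367.0, 263.0]] heelz 83.0
-60 [[319.0, 421.0], [320.0, 402.0], [324.0, 352.0], [325.0, 334.0], [312.0, 510.0], [147.0, 497.0]]
-70 [[334.0, 417.0], [336.0, 397.0], [337.0, 348.0], [339.0, 329.0], [326.0, 512.0], [133.0, 496.0]]
-80 [[349.0, 412.0], [351.0, 393.0], [351.0, 343.0], [353.0, 325.0], [340.0, 513.0], [120.0, 494.0]]
-88 [[361.0, 409.0], [363.0, 389.0], [363.0, 340.0], [365.0, 321.0], [351.0, 514.0], [109.0, 494.0]]
-92 [[368.0, 407.0], [370.0, 388.0], [368.0, 338.0], [370.0, 320.0], [357.0, 514.0], [104.0, 493.0]]
```

{"api": "arm_command", "payload": {"increments": [1,-2,0,-8,0,1,-8,0,-20,0,1,-20,0,-32,0,1,-36,0,-36,0,1,-52,0,-34,0,1,-64,0,-26,0,1,-69,0,-16,0,1,-69,0,-9,0,1,-69,0,-5,0,1,-61,0,-3,0,1,-51,0,1,0,1,-40,0,5,0,1,-28,0,11,0,1,-20,0,18,0,1,-13,0,24,0,1,-8,0,28,0,1,-8,0,28,0]}}

```text
time: 10.42
tool_pos: [450.4, -194.7, 123.3]
tcp_rot: [3.141, -0.002, -3.019]
contact_force: [-2.6, -1.0, 0.5]
grip_width: 21.7
```

Run:
```python
from h import *
o=sensors.get_obs();print(o["contact_force"],o["moment"])
a=imaging.capture("side")[60:240,260:480]
a=cv2.resize(a,None,fx=3,fy=3)
g=np.array(o["tool_pos"])+[0,0,19];yaw=o["tcp_rot"][2]+np.pi
for th,c in((.42,(0,0,255)),(0,(0,255,255)),(-.25,(0,255,0))):
    P=(np.array([[88,38,0],[88,38,45],[-88,38,0],[74,0,88]])-[12,0,88])@RT(yaw,th).T+g
    for q in (proj("side",P)-[260,60])*3: cv2.circle(a,tuple(int(x) for x in q),4,c,1)
cv2.imwrite("pics/l3.png",a)
```

```text
[-2.63524942 -1.00028949  0.53162877] [-0.2495619   0.34522461 -0.05403007]
```

View pics/l3.png

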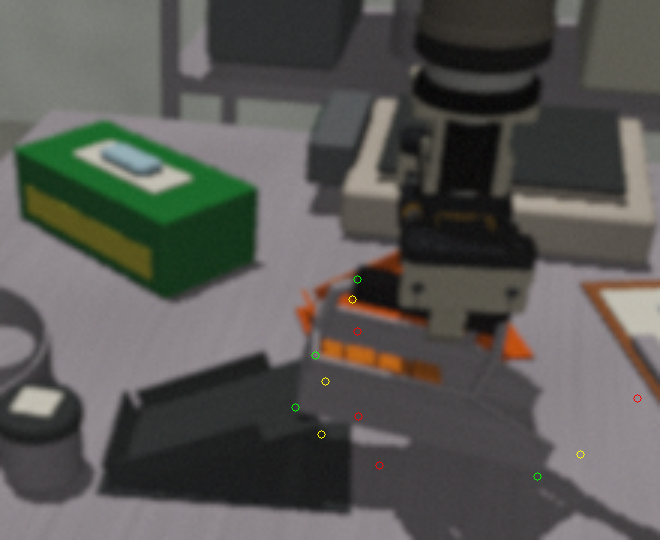

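{"api": "arm_command", "payload": {"increments": [1,3,0,3,0,1,6,0,7,0,1,9,0,11,0,1,9,0,11,0,1,9,0,8,0,1,9,0,2,0,1,9,0,-8,0,1,9,0,-20,0,1,9,0,-34,0,1,9,2,-48,0,1,9,6,-60,0,1,9,12,-68,0,1,9,18,-73,0,1,9,22,-73,0,1,9,24,-73,0,1,9,24,-73,0]}}

```text
time: 12.48
tool_pos: [439.3, -171.6, 196.3]
tcp_rot: [3.141, -0.001, -3.018]
contact_force: [-0.2, 0.6, -3.9]
grip_width: 21.9
```

Run:
```python
from h import *
o=sensors.get_obs();print(o["contact_force"],o["moment"])
a=imaging.capture("side")[40:240,260:480]
a=cv2.resize(a,None,fx=2,fy=2)
g=np.array(o["tool_pos"])+[0,0,19];yaw=o["tcp_rot"][2]+np.pi
for th,c in((-.2,(0,0,255)),(-.3,(0,255,255)),(-.4,(0,255,0))):
    P=(np.array([[88,38,0],[88,38,45],[-88,38,0],[74,0,88]])-[12,0,88])@RT(yaw,th).T+g
    for q in (proj("side",P)-[260,40])*2: cv2.circle(a,tuple(int(x) for x in q),3,c,1)
cv2.imwrite("pics/l4.png",a)
```

```text
[-0.16864332  0.60776315 -3.94860431] [-0.00214267  0.12241563 -0.01365307]
```

View pics/l4.png

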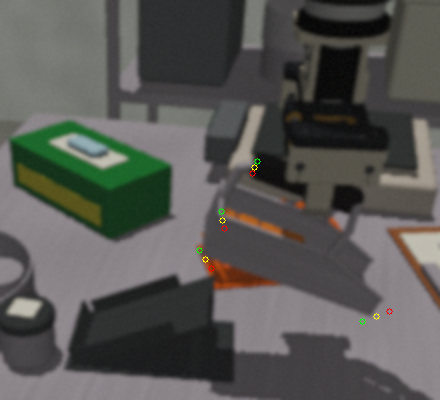

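{"api": "arm_command", "payload": {"increments": [1,-5,4,0,0,1,-14,12,0,0.4,1,-27,24,0,0.7,1,-45,40,0,1.2,1,-67,58,0,1.8,1,-88,76,0,2.4,1,-109,95,0,3,1,-130,113,0,3.5,1,-151,132,0,4,1,-173,150,0,4.6,1,-194,169,0,5.2,1,-215,187,0,5.8,1,-233,203,3,6.3,1,-247,215,9,6.6,1,-256,223,18,6.9,1,-261,227,25,7.1,1,-261,227,28,7.1,1,-261,227,28,7.1]}}

```text
time: 14.78
tool_pos: [670.1, 85.1, 168.5]
tcp_rot: [-3.141, -0.001, 3.141]
contact_force: [-0.3, 0.3, -4.3]
grip_width: 21.4
```

```bash
cat >> h.py <<'E'
def cubes():
    o=sensors.get_obs();im=imaging.capture("top");h=cv2.cvtColor(im,cv2.COLOR_BGR2HSV)
    m=((h[...,0]>4)&(h[...,0]<22)&(h[...,1]>140)&(h[...,2]>80)).astype(np.uint8)
    m[:,:100]=0;m[:165]=0;m[290:]=0;m[:,300:]=0
    n,l,s,c=cv2.connectedComponentsWithStats(m)
    print(o["time"],o["tool_pos"].round(1),o["contact_force"].round(2))
    for i in range(1,n):
        if s[i][4]>8: print(" area",s[i][4],"bbox",s[i][:4],"w",at("top",*c[i],26).round()[:2])
    return im
E
python3 -c "
from h import *
im=cubes();cv2.imwrite('pics/t1.png',im)"
```

```text
14.775 [670.1  85.1 168.5] [-0.34  0.29 -4.31]
```

{"api": "arm_command", "payload": {"increments": [1,10,0,0,0,1,-10,0,0,0,1,10,0,0,0,1,-10,0,0,0,1,10,0,0,0,1,-10,0,0,0,1,0,0,0,0,1,0,0,0,0]}}

```text
time: 15.82
tool_pos: [669.3, 85.6, 169.2]
tcp_rot: [3.141, -0.001, 3.141]
contact_force: [-0.2, 0.0, -4.4]
grip_width: 22.1
```

```bash
cat >> h.py <<'E'
def wr(name=None):
    o=sensors.get_obs();c=wcal(o);im=imaging.capture("wrist");h=cv2.cvtColor(im,cv2.COLOR_BGR2HSV)
    m=((h[...,0]>3)&(h[...,0]<22)&(h[...,1]>130)&(h[...,2]>60)).astype(np.uint8)
    T=np.linalg.inv(c["world_to_cam"]);n,l,s,cc=cv2.connectedComponentsWithStats(m)
    print(round(o["time"],2),o["tool_pos"].round(1),"F",o["contact_force"].round(2))
    for i in range(1,n):
        if s[i][4]>25:
            d=T[:3,:3]@[(cc[i][0]-c["cx"])/c["fx"],(cc[i][1]-c["cy"])/c["fy"],1];p=T[:3,3]+d*(15-T[2,3])/d[2]
            print(" area",s[i][4],"bbox",s[i][:4],"tray",(p[:2]-[552,192]).round())
    if name: cv2.imwrite("pics/"+name,im)
E
python3 -c "
from h import *
wr('t2.png')"
```

```text
15.82 [669.3  85.6 169.2] F [-0.16  0.03 -4.39]
 area 1276 bbox [271 105  36  39] tray [  62. -130.]
 area 1270 bbox [321 106  38  40] tray [ 64. -86.]
 area 1296 bbox [271 144  38  40] tray [  98. -130.]
 area 1260 bbox [319 148  37  38] tray [102. -87.]
 area 379 bbox [269 206  22  20] tray [ 149. -140.]
 area 351 bbox [340 206  18  22] tray [150. -76.]
 area 237 bbox [340 232  21  16] tray [172. -73.]
 area 130 bbox [272 236  18  11] tray [ 174. -141.]
 area 29 bbox [360 284   6  14] tray [230. -58.]
 area 27 bbox [361 328   8  11] tray [283. -53.]
 area 27 bbox [485 359   9  14] tray [325.  85.]
 area 30 bbox [475 366  13   7] tray [330.  77.]
```

View pics/t2.png

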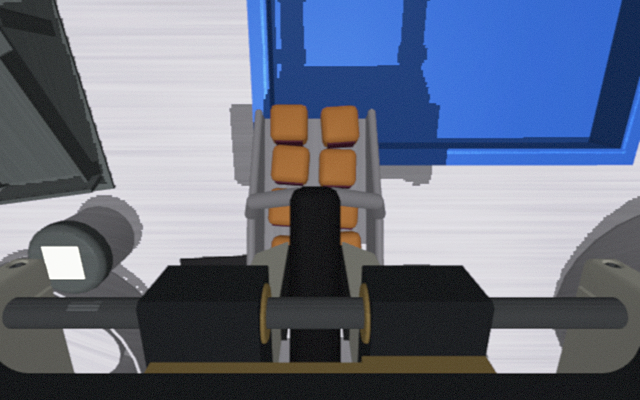

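{"api": "arm_command", "payload": {"increments": [1,0,4,0,0,1,0,10,0,0,1,0,12,0,0,1,0,12,0,0,1,10,12,0,0,1,-8,12,0,0,1,0,12,0,0,1,0,12,0,0,1,0,12,0,0]}}

```text
time: 17.0
tool_pos: [670.1, 97.7, 169.0]
tcp_rot: [3.142, 0.0, 3.141]
contact_force: [-0.2, -0.1, -4.4]
grip_width: 21.5
```

```bash
python3 -c "
from h import *
wr('t3.png')"
```

```text
17.0 [670.1  97.7 169. ] F [-0.22 -0.12 -4.39]
 area 830 bbox [312  46  34  38] tray [ 15. -84.]
 area 287 bbox [280  88  31  30] tray [  46. -112.]
 area 1266 bbox [273 120  37  39] tray [  76. -116.]
 area 1250 bbox [319 124  37  38] tray [ 80. -75.]
 area 814 bbox [269 165  38  26] tray [ 112. -121.]
 area 708 bbox [321 167  37  23] tray [113. -72.]
 area 685 bbox [340 210  22  36] tray [162. -61.]
 area 562 bbox [270 214  21  33] tray [ 164. -129.]
 area 32 bbox [468 357  12   9] tray [320.  80.]
 area 34 bbox [482 358  12  15] tray [325.  96.]
 area 29 bbox [412 362  10  11] tray [330.  19.]
```

{"api": "arm_command", "payload": {"increments": [1,0,4,0,0,1,0,12,0,0,1,0,24,0,0,1,0,38,0,0,1,0,52,0,0,1,0,65,0,0,1,0,73,0,0,1,0,77,0,0,1,0,77,0,0]}}

```text
time: 18.18
tool_pos: [670.5, 174.7, 168.7]
tcp_rot: [-3.142, -0.0, 3.141]
contact_force: [0.2, -0.4, -3.6]
grip_width: 21.8
```

```bash
python3 -c "
from h import *
wr('t4.png')"
```

```text
18.18 [670.5 174.7 168.7] F [ 0.18 -0.43 -3.6 ]
 area 504 bbox [217  45  37  38] tray [ 15. -84.]
 area 386 bbox [188  88  35  30] tray [  46. -109.]
 area 1259 bbox [273 120  37  39] tray [ 77. -39.]
 area 1248 bbox [319 124  37  38] tray [81.  2.]
 area 816 bbox [269 165  38  26] tray [112. -44.]
 area 706 bbox [321 167  37  23] tray [113.   5.]
 area 683 bbox [340 210  22  36] tray [162.  16.]
 area 570 bbox [270 214  21  33] tray [164. -51.]
 area 28 bbox [136 369  12   4] tray [ 334. -210.]
```

{"api": "arm_command", "payload": {"increments": [1,11,0,0,0,1,-11,0,0,0,1,0,0,0,0,1,0,0,0,0,1,0,0,0,0]}}

```text
time: 18.85
tool_pos: [670.8, 174.3, 169.0]
tcp_rot: [3.142, 0.001, 3.141]
contact_force: [-0.2, 0.6, -4.0]
grip_width: 21.9
```

```bash
python3 -c "
from h import *
wr('t5.png')"
```

```text
18.85 [670.8 174.3 169. ] F [-0.24  0.64 -3.98]
 area 527 bbox [217  45  38  38] tray [ 15. -84.]
 area 739 bbox [317  61  31  32] tray [26. -4.]
 area 391 bbox [188  87  35  31] tray [  46. -109.]
 area 176 bbox [288 101  30  18] tray [ 52. -29.]
 area 1270 bbox [269 128  38  40] tray [ 85. -42.]
 area 1247 bbox [320 133  38  38] tray [89.  3.]
 area 325 bbox [324 178  36  13] tray [119.   8.]
 area 189 bbox [272 181  34  10] tray [120. -46.]
 area 220 bbox [269 206  22  13] tray [147. -51.]
 area 146 bbox [340 206  21   9] tray [145.  14.]
 area 37 bbox [136 367  17   6] tray [ 333. -209.]
```

{"api": "arm_command", "payload": {"increments": [1,0,4,0,0,1,0,12,0,0,1,0,24,0,0,1,0,37,0,0,1,0,49,0,0,1,0,58,0,0,1,0,62,0,0,1,0,63,0,0,1,0,63,0,0,1,12,63,0,0,1,-11,63,0,0,1,0,63,0,0,1,0,63,0,0,1,0,63,0,0]}}

```text
time: 20.65
tool_pos: [670.8, 237.4, 169.1]
tcp_rot: [3.141, 0.001, 3.141]
contact_force: [0.9, -0.2, -2.8]
grip_width: 21.9
```

```bash
python3 -c "
from h import *
wr('t6.png')"
```

```text
20.65 [670.8 237.4 169.1] F [ 0.89 -0.16 -2.8 ]
 area 565 bbox [312  36  33  37] tray [ 7. 57.]
 area 1037 bbox [139  45  42  38] tray [ 15. -85.]
 area 572 bbox [240  61  34  32] tray [25. -4.]
 area 738 bbox [277  77  29  29] tray [37. 24.]
 area 498 bbox [113  87  38  31] tray [  46. -108.]
 area 365 bbox [213 102  33  30] tray [ 57. -27.]
 area 1270 bbox [323 138  39  40] tray [94. 69.]
 area 1279 bbox [268 140  40  41] tray [97. 20.]
 area 56 bbox [ 78 369  19   4] tray [ 334. -209.]
 area 33 bbox [113 370  16   3] tray [ 335. -172.]
```

{"api": "arm_command", "payload": {"increments": [1,0,4,0,0,1,0,12,0,0,1,0,24,0,0,1,0,36,0,0,1,0,47,0,0,1,0,55,0,0,1,0,59,0,0,1,0,60,0,0,1,0,60,0,0,1,14,60,0,0,1,-13,60,0,0,1,0,60,0,0,1,0,60,0,0,1,0,60,0,0]}}

```text
time: 22.45
tool_pos: [670.9, 297.5, 169.2]
tcp_rot: [3.141, 0.001, 3.141]
contact_force: [-0.3, 0.1, -3.5]
grip_width: 21.8
```

```bash
python3 -c "
from h import *
wr('t7.png')"
```

```text
22.45 [670.9 297.5 169.2] F [-0.32  0.1  -3.53]
 area 909 bbox [237  35  36  38] tray [ 8. 55.]
 area 1178 bbox [65 44 47 38] tray [ 15. -85.]
 area 1669 bbox [166  61  72  46] tray [32.  9.]
 area 769 bbox [277  79  30  32] tray [40. 85.]
 area 640 bbox [41 87 42 31] tray [  46. -108.]
 area 712 bbox [324  92  29  28] tray [ 50. 125.]
 area 444 bbox [143 102  36  30] tray [ 57. -25.]
 area 55 bbox [ 89 369  19   4] tray [ 335. -137.]
 area 80 bbox [125 368  23   5] tray [334. -95.]
```

{"api": "arm_command", "payload": {"increments": [1,0,0,-12,0,1,0,0,-30,0,1,0,-6,-45,0,1,3,-20,-47,0,1,9,-45,-47,0,1,17,-80,-47,-1,1,25,-120,-47,-2,1,33,-160,-47,-3,1,42,-200,-47,-4,1,50,-240,-47,-5,1,58,-280,-47,-6,1,66,-320,-47,-7,1,75,-360,-47,-7.1,1,83,-400,-47,-7.1,1,91,-436,-47,-7.1,1,96,-460,-47,-7.1,1,99,-473,-47,-7.1,1,99,-476.5,-47,-7.1,1,99,-476.5,-47,-7.1]}}

```text
time: 24.88
tool_pos: [571.4, -178.3, 215.7]
tcp_rot: [3.141, 0.0, -3.018]
contact_force: [-0.2, -0.1, -2.4]
grip_width: 22.2
```

Run:
```python
from h import *
o=sensors.get_obs();g=np.array(o["tool_pos"])+[0,0,19];yaw=o["tcp_rot"][2]+np.pi
print(o["tool_pos"],yaw,RT(.123,0).T@(g-[588,-176.4,0]))
im=imaging.capture("top");cv2.imwrite("pics/top2.png",im)
a=cv2.resize(imaging.capture("side")[40:240,220:440],None,fx=2,fy=2)
for th,c in((-.2,(0,0,255)),(-.3,(0,255,255)),(-.4,(0,255,0))):
    P=(np.array([[88,38,0],[88,38,45],[-88,38,0],[74,0,88]])-[12,0,88])@RT(yaw,th).T+g
    for q in (proj("side",P)-[220,40])*2: cv2.circle(a,tuple(int(x) for x in q),3,c,1)
b=cv2.resize(im[170:285,115:285],None,fx=2,fy=2)
v=np.zeros((400,785,3),np.uint8);v[:,:440]=a;v[:230,443:783]=b
cv2.imwrite("pics/l5.png",v)
```

```text
[ 571.38864445 -178.29018816  215.65540826] 0.12378990944815449 [-1.67177646e+01  1.62140859e-01  2.34655408e+02]
```

View pics/l5.png

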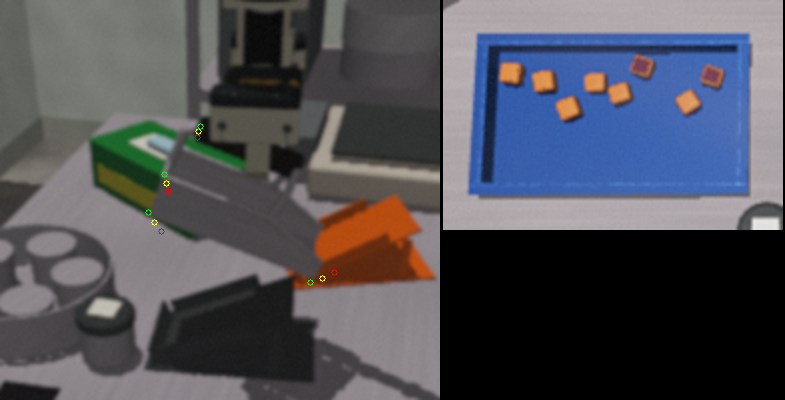

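{"api": "arm_command", "payload": {"increments": [1,0,0,15,0,1,0,0,32,0,1,0,0,46,0,1,0,0,54,0,1,-6,0,59,0,1,-14,0,64,0,1,-22,0,70,0,1,-30,0,75,0,1,-35,0,80,0,1,-41,0,86,0,1,-46,0,92,0,1,-50,0,98,0,1,-53,0,103,0,1,-53,0,103,0]}}

```text
time: 26.72
tool_pos: [626.7, -171.9, 113.4]
tcp_rot: [-3.14, 0.006, -3.018]
contact_force: [6.1, 3.1, 2.7]
grip_width: 21.9
```

Run:
```python
from h import *
o=sensors.get_obs();g=np.array(o["tool_pos"])+[0,0,19];yaw=o["tcp_rot"][2]+np.pi
print(o["moment"],RT(.123,0).T@(g-[588,-176.4,0]))
a=cv2.resize(imaging.capture("side")[80:240,220:420],None,fx=3,fy=3)
for th,c in((.1,(0,0,255)),(.3,(0,255,255)),(.42,(0,255,0))):
    P=(np.array([[88,38,0],[88,38,45],[-88,38,0],[74,0,88]])-[12,0,88])@RT(yaw,th).T+g
    for q in (proj("side",P)-[220,80])*3: cv2.circle(a,tuple(int(x) for x in q),3,c,1)
cv2.imwrite("pics/l6.png",a)
```

```text
[ 0.46135874 -0.70685509 -0.11753958] [ 38.91039479  -0.32545008 132.3669331 ]
```

View pics/l6.png

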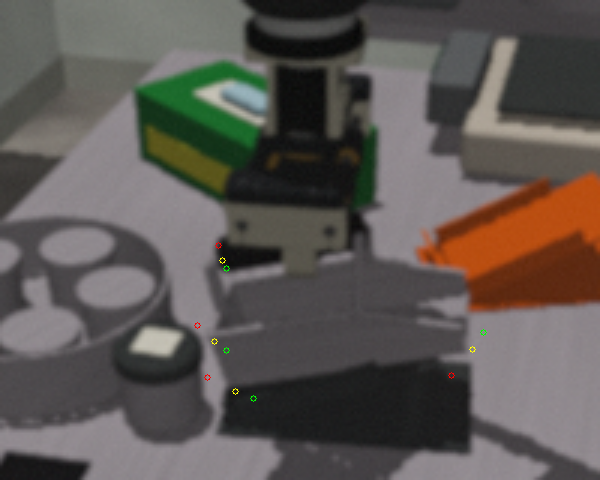

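{"api": "arm_command", "payload": {"increments": [1,-3,0,4,0,1,-5,0,8,0,1,-6,0,11,0,1,-6,0,13,0,1,-6,0,13,0]}}

```text
time: 27.4
tool_pos: [633.2, -171.3, 101.0]
tcp_rot: [-3.14, 0.007, -3.018]
contact_force: [8.8, 5.7, 5.2]
grip_width: 22.0
```

{"api": "arm_command", "payload": {"increments": [0.7,0,0,0,0,0.4,0,0,0,0,0,0,0,0,0,0,0,0,0,0,0,0,0,0,0,0,0,0,0,0,0,0,0,0,0,0,0,0,0,0,0,0,0,0,0,0,0,0,0,0,0,0,0,0,0,0,0,0,0,0,0,0,0,0,0,0,0,0,-20,0,0,0,0,-50,0,0,0,0,-90,0,0,0,0,-125,0,0,0,0,-125,0]}}

```text
time: 29.65
tool_pos: [631.3, -172.0, 228.3]
tcp_rot: [-3.138, 0.006, -3.018]
contact_force: [0.4, -0.5, 0.3]
grip_width: 91.8
```

Run:
```python
from h import *
o=sensors.get_obs();im=imaging.capture("wrist").copy();c=wcal(o)
P=SC@RT(.123,.42).T+[587.8,-176.4,45]
for q in projc(c,P): cv2.circle(im,tuple(int(x) for x in q),4,(0,255,0),1)
s=cv2.resize(imaging.capture("side")[140:250,280:390],None,fx=2.6,fy=2.6)
P=np.array([[88,38,0],[88,38,45],[-88,38,0],[-88,38,25]])@RT(.123,.42).T+[587.8,-176.4,45]
for q in (proj("side",P)-[280,140])*2.6: cv2.circle(s,tuple(int(x) for x in q),3,(0,255,0),1)
im=im[:300,150:640]
v=np.zeros((300,780,3),np.uint8);v[:,:490]=im;v[:286,492:778]=s
cv2.imwrite("pics/f.png",v)
```

```text
(no output)
```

View pics/f.png

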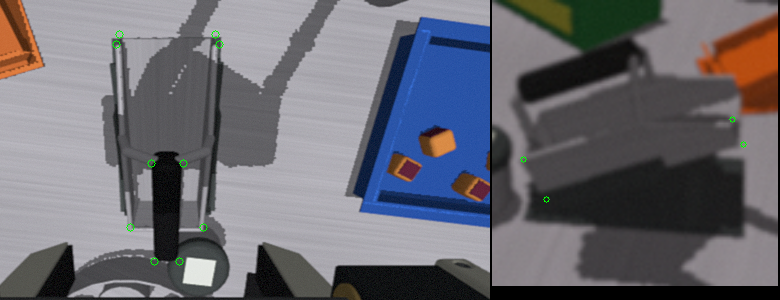

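Run:
```python
from h import *
cubes()
from plant import ticket
print(ticket.close_job())
```

```text
29.75 [ 629.7 -171.4  224.4] [-0.71  0.53 -1.11]
 area 9 bbox [217 201   3   7] w [607. 153.]
 area 99 bbox [144 202  11  10] w [601. 314.]
 area 95 bbox [160 206  11  10] w [592. 275.]
 area 83 bbox [186 207  10   9] w [590. 216.]
 area 80 bbox [197 212  12  10] w [578. 187.]
 area 49 bbox [232 216  11  11] w [568. 109.]
 area 94 bbox [172 219  12  11] w [560. 246.]
the job is handed in; nothing more can be done
None
```

The job is handed in at about 30 s of the 72 s allowed; no verdict is reported. All eight cubes are in the tray and the empty scoop is back in its rest, let go.

**How it was done:** The moves cannot tilt the tool. I gripped the scoop at its bar, lifted it, and pressed its underside against the empty rest's upper edge. That turned it in the grip to about 17° mouth-down. The first attempt at this missed the edge and I repeated it. I then shook out the cubes in pairs at four places along the tray. To put the scoop back, I pressed it onto the seat until it turned mouth-up again, then opened and backed off.

**Last checks:**
- **Cubes:** The top picture before re-seating shows all eight lying flat in one layer. The wrist measurements put 2, 3 and 3 in the thirds. The cube nearest a boundary is about 7 mm past it.
- **Final colour count:** This disagreed with the picture, with six clear blobs and one sliver. I put that down to two cubes lying purple side up, which the colour filter mostly misses.
- **Scoop:** In the wrist picture its outline matches the home outline to within about 3 pixels, or a few mm. The side picture is off by about 2 camera pixels, as it was before the scoop was first lifted.
- **Other things:** I did not measure whether the tray, jars or spatula had moved. I saw no contact with them, and those in view looked in place.

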